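# Reset the paper trimmer's gauge to its limit stop

### The arm

A 6-joint arm with a two-finger parallel gripper is mounted at the origin on the work surface. World frame = base frame: x ahead of the robot, y to its left, z up, the work surface at z = 0. Lengths are in m, angles in rad, forces in N, time in s.
With the tool pointing down it reaches from about 0.275 to 0.725 m from the base axis. Payload 5.6 kg.
Tool frame: the origin (TCP) lies on the centre line of the jaws, within the pads' length; the fingertips stand 8 mm ahead of it and the grasp point (between the pads) lies 11 mm behind it; z points along the fingers, y is the direction in which the jaws open and shut (so a half turn about z gives the same grasp; the last joint's range is limited). The gripper opens to 85 mm and grips with 20 to 120 N. Pads are 22 mm wide; open, the fingers measure 114 mm over their backs; the gripper's body (76 mm by 85 mm) begins 54 mm behind the grasp point. The pads swing forward as they close: fully open they stand 13 mm farther back than shut.
Start: joints at [1.608, 0.255, 0.108, 0, -1.424, -0.285], TCP at [0.135, 0.533, 0.208] pointing down, gripper open.
Joint ranges: [-2.95, 2.95], [-1.21, 1.97], [-1.09, 1.5], [-2.87, 1.71], [-2.94, -0.07], [-3.05, 3.05]. Speed limits (rad/s): [2.57, 2.57, 3.14, 3.14, 3.14, 3.14].

### API

Orientations are given as a unit quaternion [w, x, y, z].
In Python, from plant import ctrl gives the robot as it stands. Calls block until the motion is done:
- ctrl.move_ptp(position, orientation): joint-space move of the TCP to a pose.
- ctrl.servo_line(position, ori=None, vel=0.15, contact_N=None): straight line of the TCP; ori=None keeps the orientation; vel is the mean speed in m/s. With contact_N (N) it stops when the force on the tool has changed by that much, and returns True; else False.
- ctrl.set_joints(angles): joint-space move.
- ctrl.command_gripper(opening, strength=None): finger opening in m; strength is the grip in N (None keeps the last); returns when the fingers have stopped.
- ctrl.dwell(seconds).
- ctrl.ik(position, orientation): joint angles nearest the present ones, or None.
- ctrl.read_state(): the state.
- ctrl.get_image(name): name is "side" or "top" or "wrist"; returns a dict with "image" (400x640x3 uint8, red, green, blue), "z_map" (400x640 float32, m along the optical axis (not along the pixel's ray), 0 where there is no reading), "fx", "fy", "cx", "cy" (pixels), "R" (3x3) and "t" (3): a world point X has camera coordinates R X + t. Camera axes: x right, y down, z forward; pixel columns grow to the right and rows downward; lengths in m; the calibration is good to about 2 mm. A picture is of the moment at which its call begins.
A pose or a line that the arm cannot do raises ctrl.IKError and nothing moves.
- ctrl.sign_off(): hands the job in, once; it reports no verdict.
The state is a dict: "time_s": time; "joints": joint angles; "joint_vel": joint speeds; "effort": joint torques, N m; "tool_pos": TCP position; "orientation": TCP orientation; "wrist_force": force on the tool from outside, world axes, zero at the start; "ft_torque": the same for the moment, N m; "width": finger opening in m.
Only numpy, scipy, OpenCV 4.12 (cv2) and the standard library are available. Lean on these libraries where they do the work, as an engineer would, in place of code of your own. Each camera call takes 0.05 s, during which the arm holds its last target.

### The job

Get the paper trimmer ready for the next batch of tags: with a fingertip, press down the pad in the middle of the sliding paper gauge to free its brake, keep it pressed, and push the gauge along its rail right up against the limit stop. Then let the pad come up so that the gauge is held there, and take the hand away. Do not drag the gauge with its brake on, pick nothing up, and leave the other things on the table as they lie.

Things in the scene. Friction and masses are not known exactly. Their poses are not given: they have to be found in the camera images.
- trimmer: rotary paper trimmer, fixed (mm): board 300 (x) x 430 (y), top at z = 20. Origin on the table under it; x points to its far edge, y along the scale rail, away from the cutting rail. Scale rail: aluminium bar along y with tick marks, middle at x = 110, 32 wide, top at z = 34, y = -140 to 210, black cap at the +y end. Cutting rail with black cutter head, 80 high, along x at y = -178
- gauge (a joint): travel (m) of the paper gauge along the scale rail, growing towards the limit stop (trimmer's -y); 0 is by the end cap. Gauge (mm): black saddle-shaped block astride the rail, 84 long along it, 52 wide, its two raised ends 30 above the rail, a press pad between them, and a low bar 105 long out over the board. Pad up: a brake holds it (some 15 N); pad down: slides with 1 to 2 N
- pad (a joint): depth (m) to which the gauge's press pad is pressed: 0 is up, brake on; 0.006 is fully down; from 0.002 on the brake is free. Its spring takes 6 N to start, 10 N fully down, and lifts the pad when it is let go
- pad_top (a point): middle of the top of the gauge's ribbed press pad, 52.5 mm above the table when up; axes as the trimmer's. Pad (mm) 46 x 46, in a pocket 50 long between the gauge's raised ends (17 thick, 11.5 above the unpressed pad), open on the other two sides. The fingertip pushes the gauge by a raised end, or by rubbing on the pressed pad, which drags it either way
- gauge_face (a point): middle of the gauge's flat end that meets the limit stop, 42 mm from the middle of the pad along the rail, 45 mm above the table; axes as the trimmer's
- stop_face (a point): middle of the limit stop's face that the gauge meets, 45 mm above the table; axes as the trimmer's, y towards the gauge. The stop is an aluminium block clamped firmly on the scale rail between gauge and cutting rail, 46 mm wide, 24 along the rail, 22 above it, with a black knurled screw on top, 18 across, 11 high. It does not give way
- tags: a stack of cut card tags lying on the trimmer board near the cutting rail, 85 x 45 x 10 (mm); origin at its underside; a bystander
- scissors: scissors lying on the near part of the trimmer board, 175 long, 9 high (mm); origin at its underside; a bystander
- secateurs: secateurs lying on the table beyond the trimmer, 190 long, 18 high (mm); origin at its underside; a bystander
- spool: a ribbon spool lying flat on the table just beyond the scale rail, 64 across, 28 high (mm); origin at its underside; a bystander
- jar: a small closed jar standing beyond the trimmer, 64 across, 75 high (mm); origin at its underside; a bystander
- glue_gun: a cordless glue gun lying on its side to the right of the trimmer, 190 long, 37 high (mm); origin at its underside; a bystander
- wreath: a wreath on a round wooden plate to the left of the trimmer, 220 across, 60 high (mm); origin at its underside; a bystander

How it is judged:
By the outcome, as a careful person would: the job done as asked, in the order asked, and still so for the second after the job is handed in, with the robot touching nothing.
It also fails if it takes over 40 s, if anything falls off the work surface, if the arm or the gripper's body presses on something with over 40 N, if the wrist force passes 120 N, or if a joint passes its speed limit or range.

## Working session

There is one attempt and no reset: what is moved stays moved. The work goes in short steps, each a Python script; the robot and the scene stay as the last script left them, time stands still between calls to the robot, and variables do not carry over. Pictures are saved under pics/ and viewed, and the job is handed in when it is done.

```bash
ls; mkdir -p pics
python3 - <<'E'
from plant import ctrl
import cv2,numpy as np
for n in("top","side"):
    d=ctrl.get_image(n); cv2.imwrite(f"pics/{n}0.png",d["image"][:,:,::-1]); np.savez(f"{n}0.npz",**d)
    print(n,d["fx"],d["fy"],d["cx"],d["cy"],d["R"].round(4).tolist(),d["t"].round(4).tolist())
s=ctrl.read_state();print(s)
E
```

```text
pics
top 499.2692172280529 499.2692172280529 322.82252693526453 193.91145750570394 [[-0.0958, -0.9954, 0.0024], [-0.974, 0.0932, -0.2065], [0.2053, -0.0221, -0.9784]] [0.0453, 0.568, 1.3813]
side 363.7451465293575 363.7451465293575 318.87039824125327 195.55804379760366 [[0.9867, -0.1626, -0.0069], [-0.1258, -0.7352, -0.6661], [0.1032, 0.6581, -0.7458]] [-0.566, 0.1231, 0.949]
{'time_s': 0.1, 'joints': array([ 1.60760191e+00,  2.55665114e-01,  1.07145703e-01, -3.94570020e-04,
       -1.42391807e+00, -2.84602333e-01]), 'joint_vel': array([-0.00092536,  0.00023862,  0.00461388,  0.00236267,  0.00072134,
        0.00087906]), 'effort': array([-1.77831287e-03, -3.87605774e+01,  2.38474166e+01,  5.37781075e+00,
       -3.74928029e-03,  6.41447002e-07]), 'tool_pos': array([0.13473727, 0.53274423, 0.20720712]), 'orientation': array([ 8.41227027e-04,  9.92330469e-01, -1.23610395e-01, -6.13197772e-05]), 'wrist_force': array([0.00790719, 0.56485852, 0.05175861]), 'ft_torque': array([-0.02427245,  0.0194059 ,  0.04012138]), 'width': 0.08553481970765235}
```

View pics/top0.png

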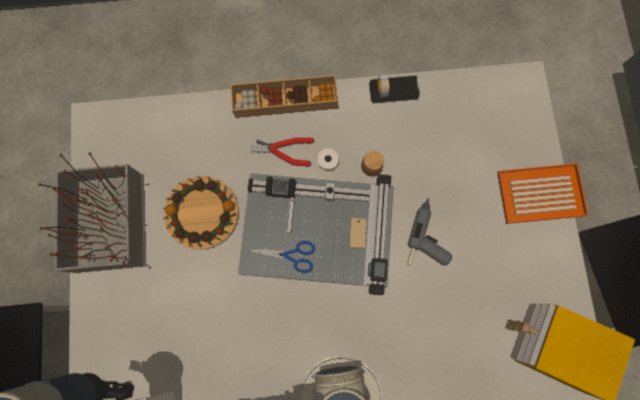

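View pics/side0.png

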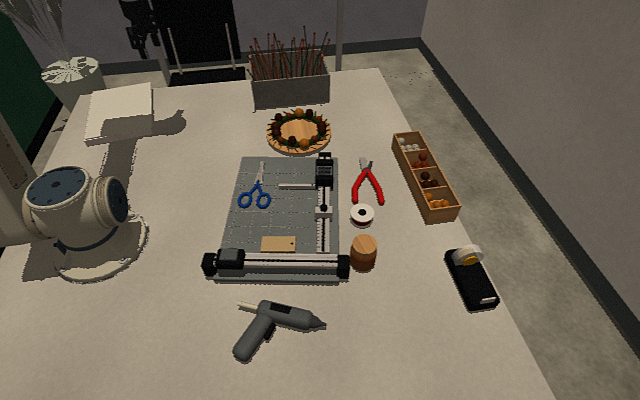

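The top view shows the gauge at about (280,187), the stop with its screw at (330,190) and the board from (245,180) to (385,285). I'll zoom in on both views.

Run:
```python
import cv2
a=cv2.imread("pics/top0.png")[165:215,235:400]; cv2.imwrite("pics/topz.png",cv2.resize(a,None,fx=4.8,fy=4.8,interpolation=cv2.INTER_CUBIC))
a=cv2.imread("pics/side0.png")[145:285,200:360]; cv2.imwrite("pics/sidez.png",cv2.resize(a,None,fx=4.2,fy=4.2,interpolation=cv2.INTER_CUBIC))
```

```text
(no output)
```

View pics/topz.png

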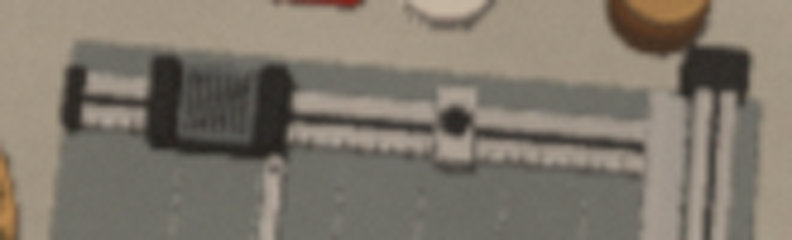

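View pics/sidez.png

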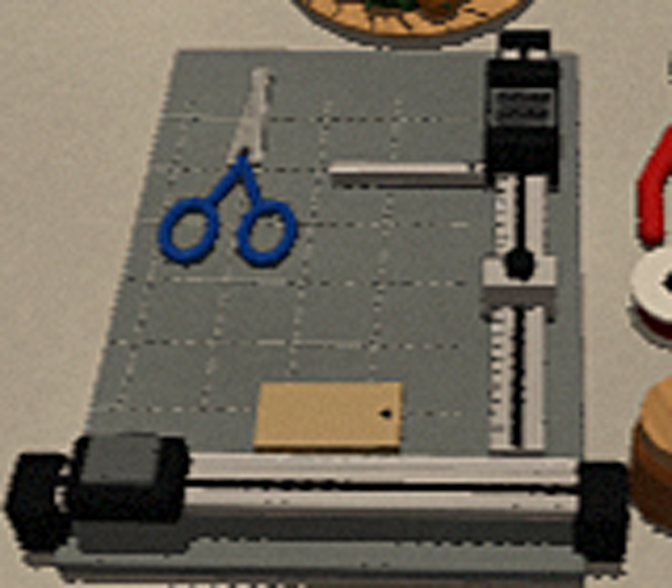

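```bash
cat > h.py <<'E'
import numpy as np,cv2
from plant import ctrl
def ray(d,u,v,z):
    R,t=np.array(d["R"]),np.array(d["t"]); c=-R.T@t
    w=R.T@np.array([(u-d["cx"])/d["fx"],(v-d["cy"])/d["fy"],1]); return c+w*(z-c[2])/w[2]
def dep(d,u,v):
    R,t=np.array(d["R"]),np.array(d["t"]);z=float(d["z_map"][int(round(v)),int(round(u))])
    return R.T@(z*np.array([(u-d["cx"])/d["fx"],(v-d["cy"])/d["fy"],1])-t)
E
python3 - <<'E'
from h import *
d=np.load("top0.npz"); s=np.load("side0.npz")
def T(x,y): return 235+(x+.5)/4.8-.5,165+(y+.5)/4.8-.5
def S(x,y): return 200+(x+.5)/4.2-.5,145+(y+.5)/4.2-.5
for n,p,z in [("pad",T(221,103),.0525),("screw",T(456,119),.067),("boardTL",T(75,42),.02),("cap",T(73,70),.034),("railend far",T(645,130),.034),("stop left top far",T(436,88),.056),("stop left top near",T(440,165),.056),("gauge right far",T(290,67),.064),("gauge right near",T(285,152),.064)]:
    print(n,p,ray(d,*p,z).round(4),dep(d,*p).round(4))
print('side')
for n,p,z in [("pad",S(524,106),.0525),("screw",S(519,255),.067),("boardTL",S(178,52),.02),("boardTR",S(577,55),.02)]:
    print(n,p,ray(s,*p,z).round(4),dep(s,*p).round(4))
E
```

```text
pad (280.6458333333333, 186.0625) [0.606  0.1105 0.0525] [0.605  0.1103 0.0568]
screw (329.6041666666667, 189.39583333333334) [ 0.5794 -0.0297  0.067 ] [ 0.5786 -0.0296  0.0705]
boardTL (250.22916666666666, 173.35416666666666) [0.6611 0.2    0.02  ] [0.6595 0.1993 0.0261]
cap (249.8125, 179.1875) [0.6398 0.2007 0.034 ] [0.6367 0.1992 0.0459]
railend far (368.9791666666667, 191.6875) [ 0.5687 -0.1455  0.034 ] [ 0.5685 -0.1454  0.0352]
stop left top far (325.4375, 182.9375) [ 0.6021 -0.0199  0.056 ] [ 0.6111 -0.0211  0.0173]
stop left top near (326.27083333333337, 198.97916666666669) [ 0.5545 -0.0177  0.056 ] [ 0.5585 -0.0183  0.0359]
gauge right far (295.0208333333333, 178.5625) [0.6215 0.0667 0.064 ] [0.6319 0.068  0.022 ]
gauge right near (293.9791666666667, 196.27083333333334) [0.5697 0.074  0.064 ] [0.5797 0.0758 0.0163]
side
pad (324.3809523809524, 169.85714285714286) [0.6093 0.1164 0.0525] [0.6096 0.1181 0.0508]
screw (323.1904761904762, 205.33333333333331) [ 0.581  -0.0271  0.067 ] [ 0.5812 -0.0258  0.0655]
boardTL (242.0, 157.0) [0.3715 0.2496 0.02  ] [0.3713 0.2514 0.0184]
boardTR (337.0, 157.71428571428572) [0.6632 0.1959 0.02  ] [0.6679 0.2164 0.0009]
```

The two views agree: the pad is near (0.607, 0.113), the screw is near (0.580, -0.029), yaw is about -10.6° and travel is about 90 mm. I'll close the gripper, hover over the pad and refine with the wrist camera.

Run:
```python
from h import *
a=np.radians(-100.6)/2; q=[0,np.cos(a),np.sin(a),0]
print(ctrl.ik([.6,.08,.20],q))
ctrl.command_gripper(0.0,60)
ctrl.move_ptp([.60,.08,.22],q)
st=ctrl.read_state();print(st["time_s"],st["tool_pos"],st["width"],st["wrist_force"])
for n in("wrist","top"):
    d=ctrl.get_image(n);np.savez(n+"1.npz",**d);cv2.imwrite(f"pics/{n}1.png",d["image"][:,:,::-1])
```

```text
[ 0.39047781  0.36824988  0.24671427  0.         -1.44926072 -0.57548271]
3.1833 [0.59984504 0.08093742 0.2200069 ] -9.010903948057244e-05 [ 1.19249495 -0.41729517  0.20491954]
```

View pics/wrist1.png

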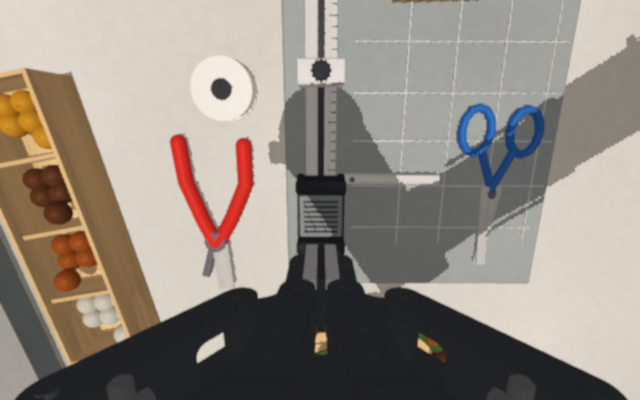

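The wrist view shows the pad at about (321,217), the -y raised end at rows 177-193, the stop block at (321,70) with its near edge at row 83, and the fingertips below.

Run:
```python
from h import *
d=np.load("wrist1.npz")
im=cv2.imread("pics/wrist1.png")[50:270,260:380]; cv2.imwrite("pics/wz1.png",cv2.resize(im,None,fx=2.7,fy=2.7,interpolation=cv2.INTER_CUBIC))
for n,p,z in [("pad",(321,217),.0525),("padfar",(321,194),.0525),("endtopL",(299,178),.064),("endtopR",(344,178),.064),("screw",(321,69),.067),("stopL",(297,83),.056),("stopR",(345,83),.056),("rail_far",(306,10),.034),("rail_far r",(340,10),.034),("tickrail near",(304,170),.034),("rail near r",(339,170),.034)]:
    print(n,ray(d,*p,z).round(4),dep(d,*p).round(4))
```

```text
pad [0.6063 0.1169 0.0525] [0.606  0.1158 0.0564]
padfar [0.6017 0.092  0.0525] [0.6012 0.0894 0.064 ]
endtopL [0.6199 0.0693 0.064 ] [0.621  0.071  0.0531]
endtopR [0.5755 0.0775 0.064 ] [0.5747 0.0817 0.0415]
screw [ 0.5799 -0.0262  0.067 ] [ 0.5799 -0.0261  0.0678]
stopL [ 0.6043 -0.0196  0.056 ] [ 0.6043 -0.0194  0.0577]
stopR [ 0.5593 -0.0113  0.056 ] [ 0.5562 -0.0143  0.0202]
rail_far [ 0.5837 -0.0852  0.034 ] [ 0.5837 -0.0846  0.0361]
rail_far r [ 0.5514 -0.0793  0.034 ] [ 0.5501 -0.0827  0.0212]
tickrail near [0.6158 0.0665 0.034 ] [0.6168 0.0683 0.0213]
rail near r [0.5783 0.0734 0.034 ] [0.578  0.0753 0.0222]
```

View pics/wz1.png

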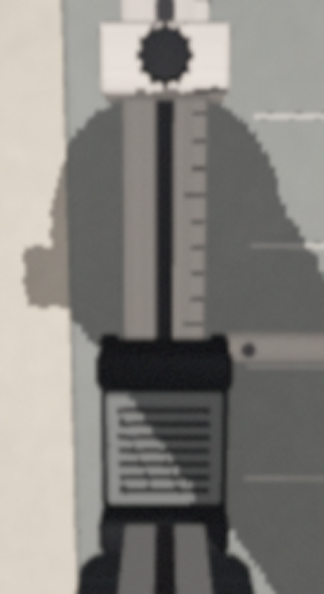

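Wrist measurements: the pad centre is at (0.606, 0.1145), gauge face to stop face is about 90 mm, and the rail runs along (-0.184, -0.983). These match the first views. Next I'll descend onto the pad.

Run:
```python
from h import *
a=np.radians(-10.6); u=-np.array([-np.sin(a),np.cos(a),0]);print(u)
p=np.array([.606,.1145,0])+.004*u
ctrl.servo_line(p+[0,0,.085],vel=.12)
ctrl.dwell(.2)
f0=ctrl.read_state()["wrist_force"];print(f0)
r=ctrl.servo_line(p+[0,0,.054],vel=.02,contact_N=4)
s=ctrl.read_state();print(r,s["time_s"],s["tool_pos"],s["wrist_force"])
for n in("side",):
    d=ctrl.get_image(n);np.savez(n+"2.npz",**d);cv2.imwrite("pics/side2.png",cv2.resize(d["image"][120:270,230:400,::-1],None,fx=4,fy=4))
```

```text
[-0.18395135 -0.98293535 -0.        ]
[ 0.24956039  0.21112304 -0.34149255]
False 6.4917 [0.60535159 0.11058824 0.05412867] [-0.09054958 -0.54851481 -0.61528258]
```

View pics/side2.png

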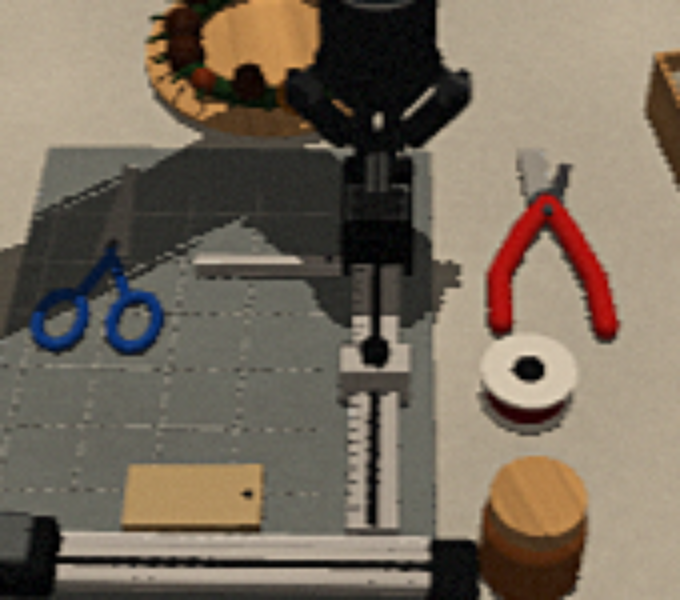

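There's no contact at TCP z = 0.054, and the side view shows the fingertips just behind or above the pad. I'll project the expected tip into the image and check.

Run:
```python
from h import *
d=np.load("side2.npz")
s=ctrl.read_state();print(s["tool_pos"],s["orientation"],s["wrist_force"],s["width"])
R,t=d["R"],d["t"]
for X in ([.60535,.1106,.046],[.60535,.1106,.054],[.60535,.1106,.0525],[.60535,.1106,.08],[.606,.1145,.0525]):
    c=R@np.array(X)+t;u,v=d["fx"]*c[0]/c[2]+d["cx"],d["fy"]*c[1]/c[2]+d["cy"];print(X,u,v,"zoom",(u-230)*4,(v-120)*4)
for v in range(150,186): print(v,[dep(d,u,v).round(3).tolist() for u in (321,324,327)])
w=ctrl.get_image("wrist");np.savez("wrist2.npz",**w);cv2.imwrite("pics/wrist2.png",w["image"][:,:,::-1])
z=d["image"][140:200,295:355,::-1];cv2.imwrite("pics/side2z.png",cv2.resize(z,None,fx=9,fy=9,interpolation=cv2.INTER_CUBIC)*2)
```

```text
[0.60535274 0.11060269 0.05414712] [ 1.40598939e-04 -6.38769618e-01  7.69398046e-01 -4.08993834e-05] [0.26878982 0.02316602 0.16121008] 0.00030107843271650155
[0.60535, 0.1106, 0.046] 323.36547702408143 173.0330505867829 zoom 373.4619080963257 212.13220234713162
[0.60535, 0.1106, 0.054] 323.372010335873 171.0475901135587 zoom 373.4880413434919 204.1903604542348
[0.60535, 0.1106, 0.0525] 323.3707796575539 171.421590809649 zoom 373.4831186302156 205.68636323859596
[0.60535, 0.1106, 0.08] 323.39376911296387 164.43514098541473 zoom 373.57507645185547 177.74056394165893
[0.606, 0.1145, 0.0525] 323.36203391675565 170.45846746267793 zoom 373.4481356670226 201.83386985071172
150 [[0.596, 0.095, 0.148], [0.634, 0.262, -0.001], [0.611, 0.091, 0.15]]
151 [[0.596, 0.095, 0.145], [0.633, 0.256, 0.0], [0.612, 0.092, 0.145]]
152 [[0.596, 0.095, 0.141], [0.624, 0.206, 0.041], [0.611, 0.09, 0.143]]
153 [[0.597, 0.1, 0.133], [0.623, 0.201, 0.041], [0.612, 0.096, 0.135]]
154 [[0.596, 0.096, 0.133], [0.608, 0.115, 0.115], [0.613, 0.097, 0.13]]
155 [[0.597, 0.1, 0.126], [0.607, 0.112, 0.114], [0.612, 0.0
[... 1490 characters left out ...]
3], [0.602, 0.082, 0.063], [0.61, 0.079, 0.065]]
177 [[0.594, 0.081, 0.061], [0.601, 0.078, 0.063], [0.61, 0.077, 0.063]]
178 [[0.593, 0.076, 0.062], [0.601, 0.073, 0.064], [0.609, 0.075, 0.061]]
179 [[0.592, 0.071, 0.063], [0.6, 0.071, 0.062], [0.609, 0.071, 0.061]]
180 [[0.593, 0.076, 0.054], [0.601, 0.074, 0.055], [0.608, 0.07, 0.058]]
181 [[0.592, 0.075, 0.051], [0.6, 0.07, 0.055], [0.609, 0.073, 0.05]]
182 [[0.592, 0.072, 0.051], [0.601, 0.073, 0.048], [0.609, 0.071, 0.049]]
183 [[0.592, 0.075, 0.043], [0.6, 0.071, 0.047], [0.609, 0.07, 0.046]]
184 [[0.592, 0.073, 0.042], [0.601, 0.072, 0.041], [0.609, 0.072, 0.039]]
185 [[0.592, 0.072, 0.038], [0.6, 0.07, 0.039], [0.609, 0.073, 0.034]]
```

View pics/wrist2.png

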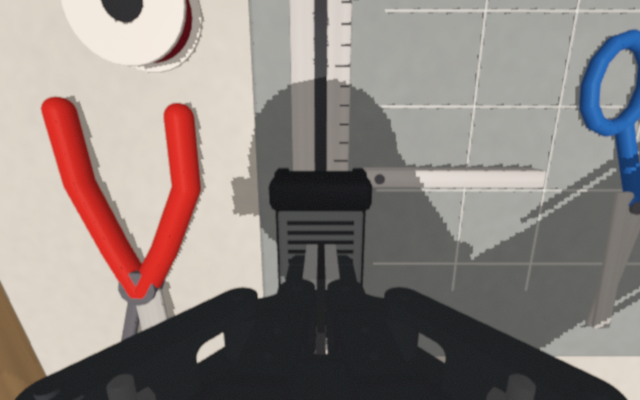

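View pics/side2z.png

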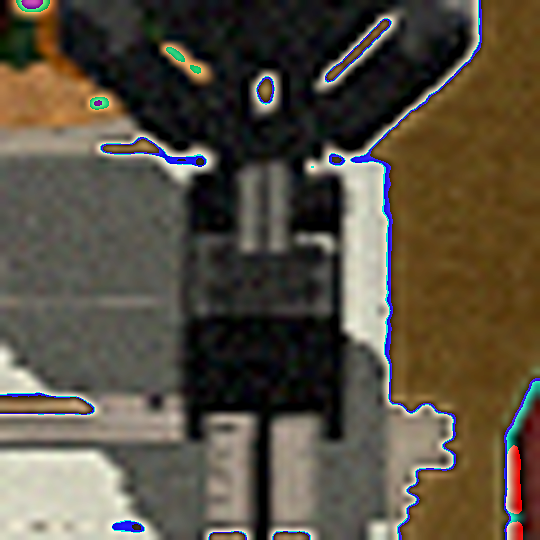

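Run:
```python
from h import *
d=ctrl.get_image("side");np.savez("side3.npz",**d)
s=ctrl.read_state();print(s["time_s"],s["tool_pos"],s["joints"],s["width"])
for v in range(158,174,2): print(v,dep(d,323,v).round(3),dep(d,322,v).round(3),dep(d,325,v).round(3))
w=np.load("wrist2.npz")
for v in range(225,345,8): print("w",v,[dep(w,u,v).round(3).tolist() for u in (312,331)])
t=ctrl.get_image("top");np.savez("top3.npz",**t);cv2.imwrite("pics/top3.png",cv2.resize(t["image"][150:230,230:390,::-1],None,fx=4.8,fy=4.8))
```

```text
6.6417 [0.60531181 0.11059066 0.0540901 ] [ 4.34334993e-01  4.66878322e-01  1.86838263e-02 -7.89284091e-06
 -1.12243155e+00 -6.19348968e-01] 0.00013339134915039174
158 [0.602 0.101 0.114] [0.6   0.103 0.112] [0.608 0.103 0.111]
160 [0.602 0.101 0.106] [0.6   0.102 0.105] [0.608 0.099 0.107]
162 [0.602 0.098 0.101] [0.6   0.101 0.099] [0.608 0.1   0.099]
164 [0.602 0.099 0.093] [0.6   0.101 0.091] [0.607 0.095 0.095]
166 [0.602 0.097 0.088] [0.6   0.101 0.084] [0.607 0.097 0.087]
168 [0.607 0.126 0.051] [0.604 0.126 0.051] [0.612 0.121 0.055]
170 [0.605 0.117 0.052] [0.603 0.118 0.051] [0.611 0.116 0.052]
172 [0.604 0.109 0.052] [0.601 0.107 0.054] [0.61  0.107 0.053]
w 225 [[0.608, 0.1, 0.055], [0.598, 0.102, 0.054]]
w 233 [[0.609, 0.104, 0.055], [0.599, 0.106, 0.054]]
w 241 [[0.61, 0.109, 0.054], [0.6, 0.11, 0.055]]
w 249 [[0.607, 0.1, 0.087], [0.599, 0.101, 0.088]]
w 257 [[0.607, 0.1, 0.096], [0.599, 0.101, 0.097]]
w 265 [[0.607, 0.1, 0.104], [0.599, 0.101, 0.104]]
w 273 [[0.607, 0.1, 0.111], [0.6, 0.101, 0.111]]
w 281 [[0.606, 0.101, 0.116], [0.6, 0.102, 0.115]]
w 289 [[0.606, 0.099, 0.125], [0.6, 0.1, 0.124]]
w 297 [[0.606, 0.1, 0.129], [0.6, 0.101, 0.129]]
w 305 [[0.606, 0.101, 0.131], [0.6, 0.1, 0.134]]
w 313 [[0.607, 0.107, 0.126], [0.6, 0.102, 0.136]]
w 321 [[0.608, 0.11, 0.126], [0.601, 0.105, 0.135]]
w 329 [[0.609, 0.113, 0.126], [0.602, 0.114, 0.127]]
w 337 [[0.609, 0.116, 0.126], [0.603, 0.116, 0.127]]
```

View pics/top3.png

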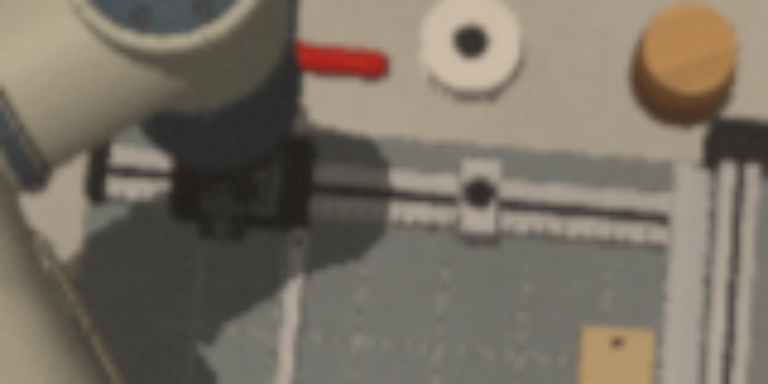

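The side and wrist cameras agree that the real fingertips are at z ≈ 0.084 while the TCP reads 0.054. So the tips are about 30 mm behind the reported TCP, not 8 mm ahead of it as stated. The lateral position agrees. I'll continue down guarded, expecting contact near TCP z ≈ 0.022.

Run:
```python
from h import *
s=ctrl.read_state();p=s["tool_pos"]*[1,1,0];f0=s["wrist_force"]
r=ctrl.servo_line(p+[0,0,.032],vel=.04,contact_N=4)
if not r: r=ctrl.servo_line(p+[0,0,.014],vel=.015,contact_N=4)
s=ctrl.read_state();print(r,s["time_s"],s["tool_pos"],s["wrist_force"]-f0)
d=ctrl.get_image("side")
cv2.imwrite("pics/side4.png",cv2.resize(d["image"][140:200,295:355,::-1],None,fx=9,fy=9,interpolation=cv2.INTER_CUBIC))
```

```text
True 7.9333 [0.60555951 0.11065472 0.02766974] [0.36263762 0.23034971 6.41027945]
```

View pics/side4.png

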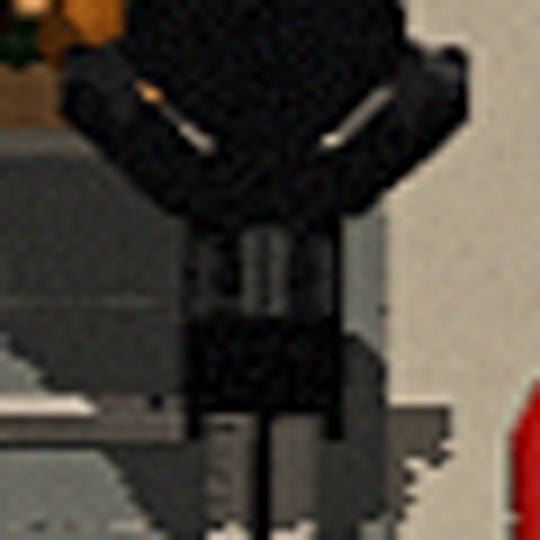

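Contact is at TCP z = 0.0277, with the fingers visibly in the pocket. I'll press in small steps and check the force against the pad spring.

Run:
```python
from h import *
s=ctrl.read_state();p=s["tool_pos"];print(p,s["wrist_force"])
for dz in (.0015,.003,.0045):
    ctrl.servo_line(p-[0,0,dz],vel=.01); ctrl.dwell(.1)
    s=ctrl.read_state();print(dz,s["time_s"],s["tool_pos"].round(4),s["wrist_force"].round(2))
    if s["wrist_force"][2]>14: break
```

```text
[0.60553654 0.11063816 0.02779099] [-0.40600274 -0.01447483  4.47710593]
0.0015 8.3333 [0.6056 0.1106 0.027 ] [-2.2   0.72  6.11]
0.003 8.7333 [0.6056 0.1106 0.0256] [-3.59 -0.45  5.87]
0.0045 9.1333 [0.6056 0.1106 0.0243] [-2.48 -0.5   8.  ]
```

The force follows the spring (8 N, about 3 mm deep), so this is the pad. I'll press slightly deeper and slide the first part.

Run:
```python
from h import *
a=np.radians(-10.6); u=-np.array([-np.sin(a),np.cos(a),0])
p=np.array([.6055,.1106,.0221])
ctrl.servo_line(p,vel=.01); ctrl.dwell(.1)
s=ctrl.read_state();print(s["tool_pos"].round(4),s["wrist_force"].round(2))
for L in (.03,.065):
    ctrl.servo_line(p+L*u,vel=.04)
    s=ctrl.read_state();print(L,s["time_s"],s["tool_pos"].round(4),s["wrist_force"].round(2), s["wrist_force"]@u)
w=ctrl.get_image("wrist");np.savez("wrist5.npz",**w);cv2.imwrite("pics/wrist5.png",w["image"][:,:,::-1])
d=ctrl.get_image("side");np.savez("side5.npz",**d);cv2.imwrite("pics/side5.png",cv2.resize(d["image"][140:240,275:375,::-1],None,fx=6,fy=6,interpolation=cv2.INTER_CUBIC))
```

```text
[0.6056 0.1106 0.0233] [-3.37  0.09  8.25]
0.03 10.4 [0.6    0.0809 0.0233] [-3.54 -0.14  8.29] 0.7844684116168702
0.065 11.425 [0.5935 0.0465 0.0232] [-2.93 -0.05  8.81] 0.5861406689000351
```

View pics/wrist5.png

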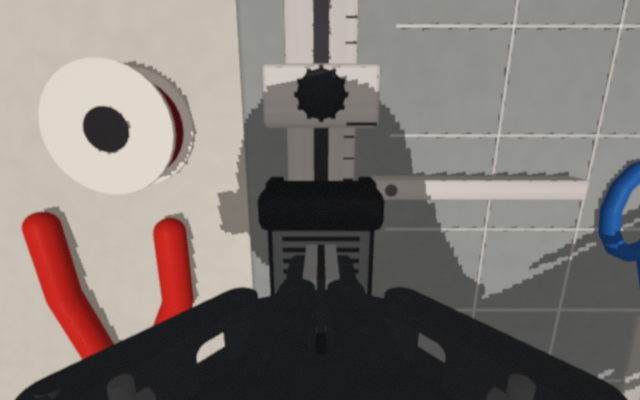

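View pics/side5.png

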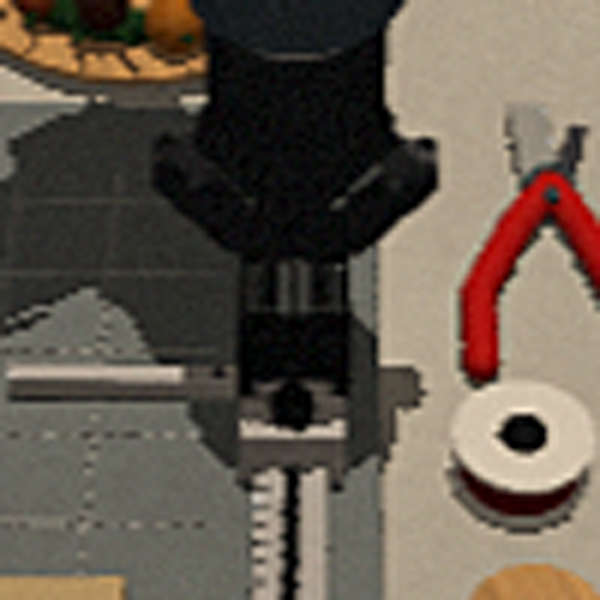

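The gauge has come along freely, with about 25 mm left to the stop. Next is a slow guarded push up to it.

Run:
```python
from h import *
a=np.radians(-10.6); u=-np.array([-np.sin(a),np.cos(a),0])
p=np.array([.6055,.1106,.0221])
ctrl.servo_line(p+.078*u,vel=.03)
r=ctrl.servo_line(p+.112*u,vel=.015,contact_N=6)
s=ctrl.read_state();print(r,s["time_s"],s["tool_pos"].round(4),(s["tool_pos"]-p)@u,s["wrist_force"].round(2), s["wrist_force"]@u)
w=ctrl.get_image("wrist");np.savez("wrist6.npz",**w);cv2.imwrite("pics/wrist6.png",w["image"][:,:,::-1])
s=ctrl.read_state();print(s["tool_pos"].round(4),s["wrist_force"].round(2))
d=ctrl.get_image("side");np.savez("side6.npz",**d);cv2.imwrite("pics/side6.png",cv2.resize(d["image"][140:240,275:375,::-1],None,fx=6,fy=6,interpolation=cv2.INTER_CUBIC))
```

```text
True 13.3333 [0.5895 0.0186 0.024 ] 0.0933714062525111 [-2.59  0.87  6.85] -0.3759886336585032
[0.5895 0.0186 0.0242] [-1.1   0.4   7.22]
```

View pics/wrist6.png

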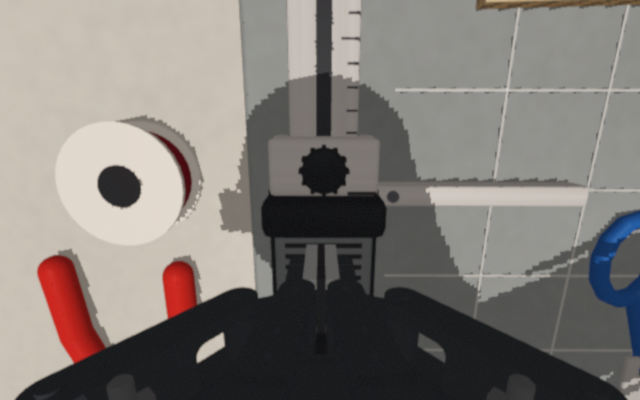

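View pics/side6.png

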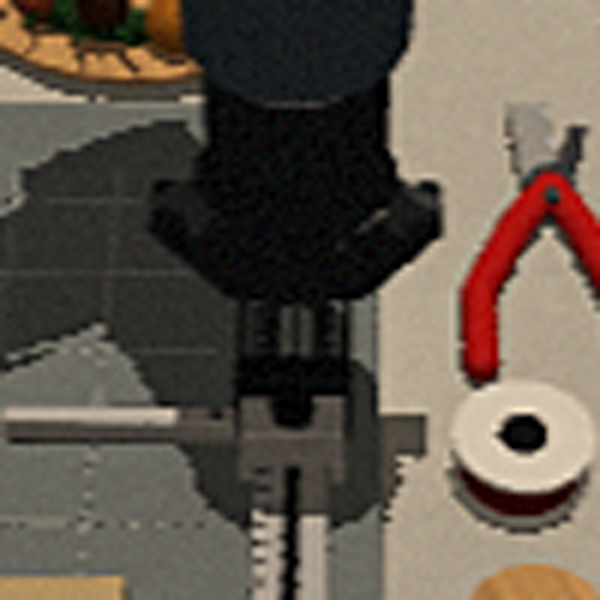

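In both views the gauge appears to touch the stop. To confirm, I'll press a little deeper again and push in small steps while watching the force along the rail.

Run:
```python
from h import *
a=np.radians(-10.6); u=-np.array([-np.sin(a),np.cos(a),0])
s=ctrl.read_state();p=s["tool_pos"].copy();p0=p.copy();p[2]=.0216
ctrl.servo_line(p,vel=.01);ctrl.dwell(.1)
s=ctrl.read_state();print(s["tool_pos"].round(4),s["wrist_force"].round(2), s["wrist_force"]@u)
for k in range(1,17):
    ctrl.servo_line(p+.001*k*u,vel=.012)
    s=ctrl.read_state();F=-s["wrist_force"]@u;print(k,s["time_s"],((s["tool_pos"]-p0)@u*1e3).round(2),s["tool_pos"][2].round(4),s["wrist_force"].round(2),F.round(2))
    if F>8: break
w=ctrl.get_image("wrist");np.savez("wrist7.npz",**w);cv2.imwrite("pics/wrist7.png",w["image"][100:300,220:420,::-1].repeat(3,0).repeat(3,1))
```

```text
[0.5896 0.0186 0.0232] [-3.98  0.46 11.31] 0.27546615610829667
1 14.0917 0.09 0.0232 [-4.14  3.76 10.81] 2.93
2 14.3417 0.57 0.0232 [-3.85  4.35 11.5 ] 3.57
3 14.5917 1.37 0.0232 [-2.67  5.79  9.45] 5.2
4 14.8417 2.29 0.0232 [-1.44  4.9   6.38] 4.55
5 15.0917 3.21 0.0232 [-0.18  4.8   8.25] 4.68
6 15.3417 4.18 0.0233 [-0.32  5.63  7.06] 5.48
7 15.5917 5.12 0.0234 [-0.03  5.35  7.04] 5.25
8 15.8417 6.14 0.0234 [0.86 4.56 7.03] 4.64
9 16.0917 6.4 0.0234 [-0.69  6.22  6.98] 5.98
10 16.3417 6.42 0.0234 [-0.06  9.5   8.73] 9.33
```

View pics/wrist7.png

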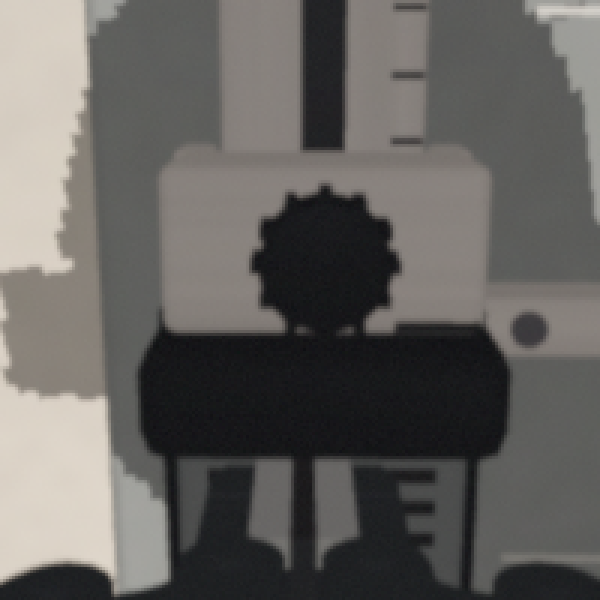

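The finger slid on the pressed pad at about 5 N without the gauge moving. It then met the raised end, and the force rose sharply to 9 N, so the gauge is hard against the stop. Now I'll lift straight up.

Run:
```python
from h import *
a=np.radians(-10.6); u=-np.array([-np.sin(a),np.cos(a),0])
s=ctrl.read_state();p=s["tool_pos"].copy()
ctrl.servo_line(p+[0,0,.012]+.002*u,vel=.015)
s=ctrl.read_state();print(s["tool_pos"].round(4),s["wrist_force"].round(2))
ctrl.servo_line(p+[0,0,.045],vel=.06)
ctrl.servo_line(p+[0,0,.16],vel=.15)
s=ctrl.read_state();print(s["time_s"],s["tool_pos"].round(4),s["wrist_force"].round(2))
for n in("wrist","side","top"):
    d=ctrl.get_image(n);np.savez(n+"8.npz",**d);cv2.imwrite(f"pics/{n}8.png",d["image"][:,:,::-1])
z=cv2.imread("pics/wrist8.png")[80:280,220:420];cv2.imwrite("pics/wrist8z.png",z.repeat(3,0).repeat(3,1))
```

```text
[0.5896 0.0119 0.0344] [ 0.2   5.69 -3.05]
19.0917 [0.5896 0.012  0.1821] [ 1.16  0.65 -0.01]
```

View pics/wrist8z.png

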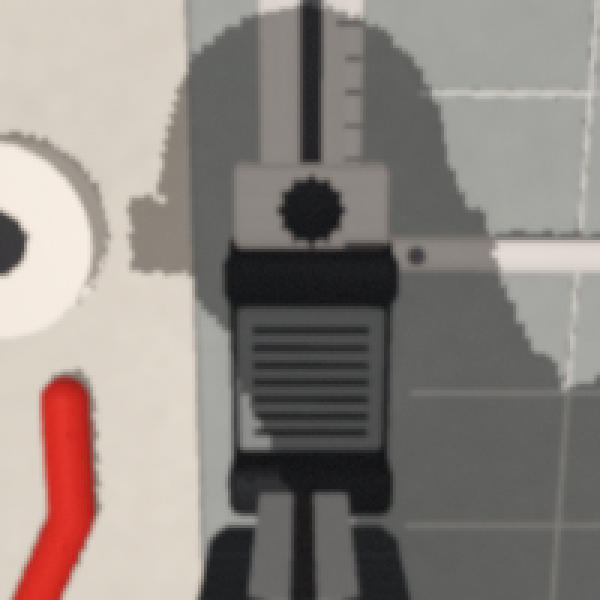

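View pics/side8.png

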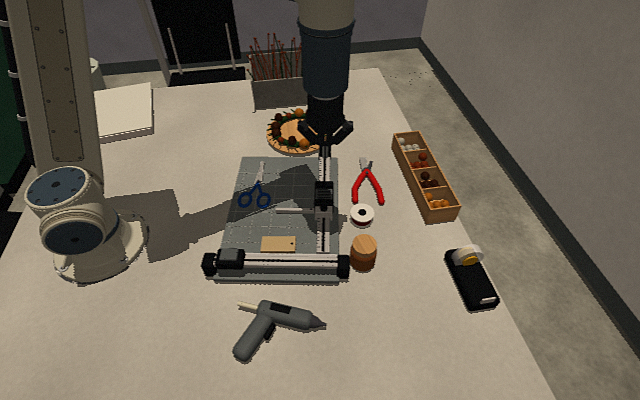

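The gauge is flush with the stop in the wrist view, and the bystanders are unmoved. I'll do a quick numeric check of the pad height and the gap before signing off.

Run:
```python
from h import *
w=np.load("wrist8.npz")
a=np.radians(-10.6); u=-np.array([-np.sin(a),np.cos(a),0])
P=np.array([dep(w,U,V) for U in range(305,345) for V in range(190,225)])
print("pad z",np.median(P[:,2]))
c0=ray(w,323.5,(182.5+230)/2,.0525);face=ray(w,323,163,.056);sc=ray(w,323.5,150,.067)
print("pad mid",c0,"stop screw",sc,"pad->screw",(sc-c0)@u,"expect .054")
a0=np.load("side0.npz")["image"].astype(int);a8=np.load("side8.npz")["image"].astype(int)
D=(abs(a8-a0).sum(2)>90).astype(np.uint8)
for n,(x,y) in dict(tags=(278,244),spool=(362,215),jar=(364,252),sec=(368,185),glue=(275,325)).items(): print(n,D[y-12:y+12,x-14:x+14].sum())
ctrl.dwell(.3);s=ctrl.read_state();print(s["time_s"],s["wrist_force"].round(2))
ctrl.sign_off()
```

```text
pad z 0.05429381897311625
pad mid [0.58961198 0.02687387 0.0525    ] stop screw [ 0.5800125  -0.02606932  0.067     ] pad->screw 0.05380556885596473 expect .054
tags 0
spool 0
jar 0
sec 0
glue 0
19.5417 [ 0.22 -0.01  0.87]
the job is handed in; nothing more can be done
```

The paper gauge is up against the limit stop with its pad up and brake on. The hand is clear and the job is handed in at 19.5 s of the 40 s allowed. I pressed the pad with the closed fingertips to about 4 mm, slid the gauge about 90 mm along the rail, then lifted straight up.

**Last checks**
- **At the stop:** when I kept pushing, the fingertip slid 6 mm on the pressed pad at about 5 N. The force then rose to 9 N against the raised end with no further movement.
- **Seated:** pad middle to stop screw measures 53.8 mm, against 54 mm expected.
- **Pad up:** its top reads 54.3 mm above the table, against a nominal 52.5 mm. The cameras read a few millimetres high there from the start.
- **Other things on the table:** tags, spool, jar, secateurs and glue gun show no change in the side view. The scissors and wreath I only judged by eye, and they look unmoved.
- **Wrist force:** under 1 N after withdrawing.

**What disagreed**
- **Fingertip position:** the real fingertips sat about 25–30 mm behind the reported TCP, not 8 mm ahead of it as specified. The side and wrist images and the contact height all showed this, so I worked from contact forces and images for height.
- **First contact stop:** the guarded push stopped once with almost no force along the rail, and the hand rose about 1 mm. The spring force dipped to about 7 N, close to the 2 mm brake threshold, while nothing was being moved along the rail. I pressed deeper before the confirming push.

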